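# Fill the serving-board carrier and hold it up level

### The arm

A 7-joint arm with a two-finger parallel gripper is mounted at the origin on the work surface. World frame = base frame: x ahead of the robot, y to its left, z up, the work surface at z = 0. Lengths are in m, angles in rad, forces in N, time in s.
With the tool pointing down it reaches from about 0.4 to 0.85 m from the base axis. Payload 6.9 kg.
Tool frame: the origin (TCP) lies between the finger pads, 19 mm behind the fingertips; this is the grasp point; z points along the fingers, y is the line along which they close (so a half turn about z gives the same grasp; the last joint's range is limited). The gripper opens to 85 mm and grips with 20 to 120 N. Pads are 22 mm wide; open, the fingers measure 114 mm over their backs; the gripper's body (76 mm by 85 mm) begins 54 mm behind the grasp point. The pads swing forward as they close: fully open they stand 13 mm farther back than shut.
Start: joints at [-1.014, 0.507, -0.238, 1.5, 0.126, 1.149, -0.155], TCP at [0.272, 0.563, 0.25] pointing down, gripper open.
Joint ranges: [-3.08, 3.08], [-0.24, 2.05], [-1.43, 1.35], [0, 2.5], [-1.52, 4.66], [0.17, 1.96], [-2.89, 2.89]. Speed limits (rad/s): [2.39, 2.39, 3.14, 3.14, 3.14, 3.14, 3.14].

### API

Orientations are given as a unit quaternion [w, x, y, z].
In Python, from station import ctrl, get_state, vision, ticket, models gives the robot as it stands. Calls block until the motion is done:
- ctrl.movep(position, orientation): joint-space move of the TCP to a pose.
- ctrl.movel(position, frame=None, max_speed=0.15): straight line of the TCP; frame=None keeps the orientation; max_speed is the mean speed in m/s.
- ctrl.set_joints(angles): joint-space move.
- ctrl.ungrasp() and ctrl.close_gripper(force=None): open the fingers fully, or close them until they stop; force is the grip in N (None keeps the last).
- ctrl.pause(seconds).
- ctrl.ik(position, orientation): joint angles nearest the present ones, or None.
- get_state(): the state.
- vision.grab_frame(name): name is "side" or "top" or "wrist"; returns (picture, depth): 420x560x3 uint8, blue, green, red; 420x560 float32, m along the optical axis (not along the pixel's ray), 0 where there is no reading.
- vision.camera_info(name): a dict with "mtx" (3x3 intrinsics, pixels), "R" (3x3) and "t" (3): a world point X has camera coordinates R X + t; the wrist camera has in their place "hand_eye" (4x4, takes a point from camera to tool coordinates, whose origin is the TCP and whose axes are the flange's). Camera axes: x right, y down, z forward; pixel columns grow to the right and rows downward; lengths in m; the calibration is good to about 2 mm. The wrist camera is an equidistant fisheye: a pixel r from the principal point sees the ray r / f radians off the axis. A picture is of the moment at which its call begins: read the wrist's pose just before it. camera_info takes no time and is no camera call.
A pose or a line that the arm cannot do raises ctrl.Unreachable and nothing moves.
- ticket.close_job(): hands the job in; it is judged then, once.
Trained networks look in the newest picture that a camera, given by its name, has taken for a name from the list of things; names that differ only in an ending like _2 or _b are one class to them, and where a whole thing is asked for, a point or a joint stands for the part that bears it (a point fixed in the world has none). Each returns a list of dicts, best first, with "p" (0 to 1); they miss things now and then, are a little off and sometimes report something else, mostly with a low value. They report only what shows in the picture. A call takes as long as a camera call. They do not tell look-alikes from the thing itself.
- models.recognise(camera, target): "point" ([column, row] in pixels, amid what is visible of it).
- models.masks_of(camera, target): "mask" (420x560 bool, what is visible of it) and "point" ([column, row] in pixels, amid what is visible of it).
The state is a dict: "time": time; "qpos": joint angles; "qd": joint speeds; "tau": joint torques, N m; "tcp_pos": TCP position; "eef_rot": TCP orientation; "contact_force": force on the tool from outside, world axes, zero at the start; "wrist_torque": the same for the moment, N m; "width": finger opening in m; "gripper_force": force on a finger pad.
Only numpy, scipy, OpenCV 4.12 (cv2) and the standard library are available. Lean on these libraries where they do the work, as an engineer would, in place of code of your own. Each camera call takes 0.05 s, during which the arm holds its last target. There are 200 camera calls.

### The job

The serving-board carrier is going out to the tables. Take the board that leans against the tray of rolls, lower it on edge into the carrier's one free slot (the outer one) until it rests on the carrier's base, and let go of it; then grip the carrier by its bar handle, lift it about 10 cm clear of the counter and finish while still holding it there, level and still, with all four boards standing in their slots. Do not drop the board in, do not tip the carrier, and leave everything else on the counter where it is.

Things in the scene. Friction and masses are not known exactly. Their poses are not given: they have to be found in the camera images.
- carrier: loose plywood tote 176 mm (x) x 196 (y) x 189 high, 0.36 kg, 0.75 kg full. Origin under its centre, z up; its x points away from the robot, turned up to 0.4 rad. Base 9 mm thick; ends 9 mm thick at y = +-93.5, 54 mm high, 89 mm over the middle 110 mm, then uprights 46 mm wide carry the handle. Slots along y, middles at x = -70, -30, +30 mm (filled, board tops 129 mm high) and +70 mm (free)
- handle (a point): middle of the carrier's wooden bar handle, straight above the full carrier's centre of mass (carrier x = 0, y = 0, z = 173 mm). The bar runs along the carrier's y, 178 mm long, 18 mm wide (x), 26 mm high (z). Nothing is under it; the nearest boards begin 25 mm either side of the centre line, their tops 31 mm below the bar
- slot (a point): bottom middle of the free slot, on the carrier's base (carrier x = +70, y = 0, z = 9 mm), axes as the carrier's. A board stands in it with its origin here, length along y, either face outward. Sides: two steel-wire hairpins from y = -35 to 35 mm, tops 62 mm above the carrier's underside, free gap between them 14 mm; 178 mm between the carrier's ends. The next board's face is 35 mm away
- board: the board to load, light wood, 10 mm (x) x 160 (y) x 120 (z), 0.1 kg, a small dark disc near an upper corner. Origin mid lower edge, z up the board. At the start its lower edge is on the counter and it leans 0.3 rad back, top towards the robot, -x face on the tray's rim, middle within 35 mm of the tray's; its upper half is free. Its x then points away from the robot, within 0.35 rad
- board_a: board already in the slot at carrier x = -70 mm, same size and axes as the board to load
- board_b: board already in the carrier slot at x = -30 mm, the same
- board_c: board already in the carrier slot at x = +30 mm, the same, neighbour of the free slot
- tray: low open plywood tray fixed to the counter, 150 mm (x) x 220 mm (y), rim 60 mm high, with six bread rolls inside that stay below the rim. Origin on the counter at the foot of the leaning board, midway along its length; the tray lies on the -x side (towards the robot), from x = -24 to -174 mm
- jam_jar: bystander: jam jar, 62 mm diameter, 85 mm high, between the carrier and the tray; origin under its centre
- tongs: bystander: steel serving tongs lying flat, about 205 mm long and 70 mm wide, 12 mm high, on the counter between the carrier and the tray, nearer the robot; origin near the middle of its length, on the counter
- mug: bystander: white mug, 80 mm diameter, 90 mm high, at the left side; origin under its centre
- boule: bystander: round loaf, 150 mm diameter, 83 mm high, at the right side; origin under its centre
- honey_jar: bystander: amber glass jar, 56 mm diameter, 70 mm high, at the back; origin under its centre
- pepper_mill: bystander: turned dark-wood pepper mill, 54 mm diameter, 157 mm high, at the back; origin under its centre
Things that resemble listed ones, but are neither listed nor needed, are in the scene too. What is shaped like the board but blue or orange is not meant.

How it is judged:
On the way:
1. the leaning board stands on edge in the carrier's free slot, down on the base and let go, while the carrier stands on the counter (x of board in the frame of slot between -0.008 and 0.008 m and y of board in the frame of slot between -0.014 and 0.014 m and z of board in the frame of slot between -0.004 and 0.006 m and angle between the z axis of board and the z axis of carrier, either way round below 0.14 rad and contact force between the fingers and board below 0.1 N and height (world z) of carrier below 0.012 m and linear speed of board below 0.03 m/s), for 0.2 s.
At the end, for the whole second after the job is handed in: Carrier held by its handle in the fingers (TCP within 60 mm of its middle), underside 50 to 180 mm up, off the tray, tilt under 0.12 rad, under 30 mm/s and 0.15 rad/s; all four boards in their slots: within 8 mm across, 14 along, 6 in height, 0.14 rad of upright (height (world z) of carrier between 0.05 and 0.18 m and angle between carrier's own z axis and vertical below 0.12 rad and linear speed of carrier below 0.03 m/s and angular speed of carrier below 0.15 rad/s and contact force between the fingers and carrier above 3 N and distance between the grasp point and handle below 0.06 m and contact force between carrier and tray below 0.1 N and x of board in the frame of slot between -0.008 and 0.008 m and y of board in the frame of slot between -0.014 and 0.014 m and z of board in the frame of slot between -0.004 and 0.006 m and angle between the z axis of each of board, board_a, board_b, board_c and the z axis of carrier, either way round below 0.14 rad and x of board_a in the frame of carrier between -0.078 and -0.062 m and y of board_a in the frame of carrier between -0.014 and 0.014 m and z of board_a in the frame of carrier between 0.005 and 0.015 m and x of board_b in the frame of carrier between -0.038 and -0.022 m and y of board_b in the frame of carrier between -0.014 and 0.014 m and z of board_b in the frame of carrier between 0.005 and 0.015 m and x of board_c in the frame of carrier between 0.022 and 0.038 m and y of board_c in the frame of carrier between -0.014 and 0.014 m and z of board_c in the frame of carrier between 0.005 and 0.015 m); the arm keeps its last pose, push and grip.
It fails at once if the carrier is tipped by more than 0.35 rad (angle between carrier's own z axis and vertical above 0.35 rad).
It fails at once if the board is dropped into the slot: let go and falling faster than 0.45 m/s (distance between board and slot below 0.08 m and contact force between the fingers and board below 0.1 N and height (world z) of carrier below 0.012 m and linear speed of board above 0.45 m/s).
It fails at once if another thing on the counter is moved by more than 30 mm (distance of any of jam_jar, tongs, mug, boule, honey_jar, pepper_mill from where it was at the start of the episode above 0.03 m).
It also fails if it takes over 53 s, if anything falls off the work surface, if the arm or the gripper's body presses on something with over 40 N, if the wrist force passes 120 N, or if a joint passes its speed limit or range.

## Working session

There is one attempt and no reset: what is moved stays moved. The work goes in short steps, each a Python script; the robot and the scene stay as the last script left them, time stands still between calls to the robot, and variables do not carry over. Pictures are saved under pics/ and viewed, at most 10 in all, crops included, and the job is handed in when it is done.

```bash
ls; mkdir -p pics; python3 - <<'E'
from station import ctrl, get_state, vision, ticket, models
import cv2,numpy as np
for n in ("top","side"):
    p,d=vision.grab_frame(n); cv2.imwrite(f"pics/{n}0.png",p); np.save(f"pics/{n}0.npy",d); cv2.imwrite(f"pics/{n}0raw.png",p)
    i=vision.camera_info(n); print(n,i['mtx'].tolist() if hasattr(i['mtx'],'tolist') else i['mtx'],i['R'],i['t'])
    for t in ("board","carrier","handle","tray","board_a","jam_jar","tongs"):
        print(t,[(round(r['p'],2),np.round(r['point']).tolist()) for r in models.recognise(n,t)][:6])
print(vision.camera_info("wrist"))
print(get_state())
E
```

```text
pics
top [[409.6016750087817, 0.0, 278.2114784131452], [0.0, 409.6016750087817, 212.42389529259307], [0.0, 0.0, 1.0]] [[ 0.00896912 -0.9999328  -0.00734564]
 [-0.99110464 -0.007914   -0.13284942]
 [ 0.13278236  0.00847184 -0.99110901]] [-0.00973404  0.44392739  1.32264414]
board [(0.9, [357.0, 215.0]), (0.79, [349.0, 270.0]), (0.74, [205.0, 201.0]), (0.72, [361.0, 182.0]), (0.68, [183.0, 300.0]), (0.63, [354.0, 200.0])]
carrier [(0.92, [354.0, 191.0])]
handle [(0.73, [353.0, 192.0])]
tray [(0.59, [200.0, 224.0])]
board_a [(0.9, [357.0, 215.0]), (0.79, [349.0, 270.0]), (0.74, [205.0, 201.0]), (0.72, [361.0, 182.0]), (0.68, [183.0, 300.0]), (0.63, [354.0, 200.0])]
jam_jar [(0.55, [280.0, 158.0])]
tongs [(0.83, [279.0, 207.0])]
side [[452.60954580304906, 0.0, 281.9703309834038], [0.0, 452.60954580304906, 211.31982891494732], [0.0, 0.0, 1.0]] [[ 0.72530824 -0.68830129  0.01301096]
 [-0.51413634 -0.5541542  -0.65465788]
 [ 0.45781194  0.46813935 -0.75581332]] [-0.31908378  0.29971424  1.30823474]
board [(0.83, [360.0, 252.0]), (0.65, [293.0, 315.0]), (0.61, [338.0, 267.0]), (0.56, [352.0,
[... 1039 characters left out ...]
48894,  0.50752741, -0.23760849,  1.50019611,  0.12570829,
        1.1489384 , -0.154812  ]), 'qd': array([-2.06420450e-04,  1.79293554e-03,  4.29707690e-05, -1.49028104e-03,
        6.07896979e-04, -3.37601633e-04, -7.94983890e-04]), 'tau': array([ 5.86685092e-04, -6.20268846e+01, -2.18413286e+00, -2.49947655e+01,
        1.39430646e-02,  1.94134765e-03,  2.35830491e-06]), 'tcp_pos': array([0.27232156, 0.56252995, 0.24995957]), 'eef_rot': array([-1.17718083e-05,  2.23512224e-01,  9.74701125e-01, -4.30318956e-05]), 'contact_force': array([-0.38652958, -0.34072984,  0.24353021]), 'wrist_torque': array([-0.00323024, -0.02224448, -0.05135506]), 'gripper_force': 0.0, 'width': 0.0856053342553919}
```

View pics/top0.png

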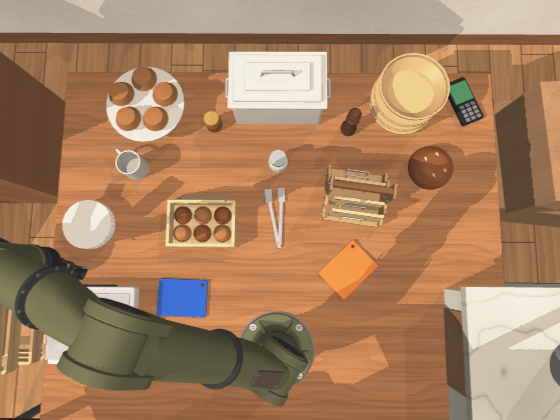

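View pics/side0.png

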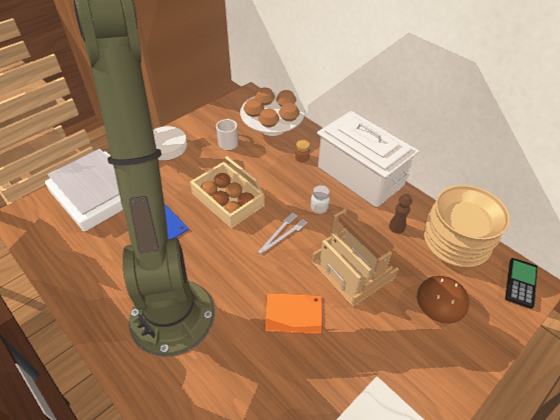

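```bash
cat > h.py <<'E'
from station import ctrl, get_state, vision, ticket, models
import cv2,numpy as np
from scipy.spatial.transform import Rotation as Ro
def rot(q): return Ro.from_quat([q[1],q[2],q[3],q[0]])
def quat(r): x,y,z,w=r.as_quat(); return [w,x,y,z]
def cloud(n,d,st=None):
    i=vision.camera_info(n); K=i['mtx']; v,u=np.mgrid[:420,:560]
    a=(u-K[0,2])/K[0,0]; b=(v-K[1,2])/K[1,1]
    if n!="wrist":
        P=np.dstack([a*d,b*d,d]); W=(P-i['t'])@i['R']
    else:
        r=np.hypot(a,b)+1e-9; s=np.tan(np.minimum(r,1.4))/r
        P=np.dstack([a*s*d,b*s*d,d]); H=i['hand_eye']
        T=P@H[:3,:3].T+H[:3,3]; W=T@rot(st['eef_rot']).as_matrix().T+st['tcp_pos']
    W[d<=0]=np.nan; return W
def line(P):  # centre, yaw of carrier/board y axis relative to world y, extents
    m=np.median(P,0); x=P[:,:2]-m[:2]
    _,_,V=np.linalg.svd(x-x.mean(0),full_matrices=False); e=V[0]*np.sign(V[0][1])
    return e,m
def down(yaw): # tool down, closing (tool y) along dir of carrier x yawed by yaw
    c,s=np.cos(yaw),np.sin(yaw); return Ro.from_matrix(np.array([[-s,c,0],[c,s,0],[0,0,-1]]).T@np.diag([1,1,1]))if 0 else Ro.from_matrix(np.column_stack([[-s,c,0],[c,s,0],[0,0,-1]]))
def info(P,name):
    P=P[np.isfinite(P).all(1)]
    e,m=line(P); t=P[:,:2]@e; n=np.array([e[1],-e[0]]); w=P[:,:2]@n
    tl,th=np.percentile(t,[1,99]); wl,wh=np.percentile(w,[2,98])
    c=e*(tl+th)/2+n*(wl+wh)/2
    print(name,len(P),'c',c.round(4),'yaw',round(np.arctan2(-e[0],e[1]),4),'len',round(th-tl,3),'wid',round(wh-wl,3),'z',np.percentile(P[:,2],[5,50,95]).round(3))
    return c
E
python3 - <<'E'
from h import *
d=np.load("pics/top0.npy"); W=cloud("top",d); im=cv2.imread("pics/top0.png")
def reg(u0,v0,u1,v1,zl,zh):
    R=W[v0:v1,u0:u1].reshape(-1,3); return R[(R[:,2]>zl)&(R[:,2]<zh)]
info(reg(310,160,410,232,.155,.20),'bar')
info(reg(310,160,410,232,.115,.145),'boardtops')
info(reg(160,190,245,220,.075,.14),'board')
info(reg(160,190,245,255,.05,.07),'rim')
info(reg(268,145,292,178,.03,.1),'jam')
c=info(reg(345,105,365,140,.03,.2),'mill')
info(reg(260,184,290,250,.006,.03),'tongs')
E
```

```text
bar 577 c [ 0.5001 -0.2549] yaw -0.1335 len 0.194 wid 0.04 z [0.166 0.184 0.19 ]
boardtops 645 c [ 0.482  -0.2484] yaw -0.2537 len 0.188 wid 0.118 z [0.118 0.127 0.133]
board 261 c [0.4718 0.2387] yaw 0.0104 len 0.158 wid 0.018 z [0.088 0.113 0.119]
rim 814 c [0.4063 0.2437] yaw 0.0813 len 0.226 wid 0.162 z [0.05  0.057 0.064]
jam 320 c [ 0.6107 -0.0032] yaw -0.6887 len 0.056 wid 0.053 z [0.04  0.083 0.087]
mill 297 c [ 0.7377 -0.2428] yaw -0.4074 len 0.042 wid 0.033 z [0.038 0.11  0.156]
tongs 240 c [ 0.4319 -0.0021] yaw -1.4631 len 0.196 wid 0.062 z [0.006 0.008 0.011]
```

```bash
python3 - <<'E'
from h import *
for f in (0,np.pi):
  for p,y in (((.47,.24,.28),0),((.47,.24,.09),0),((.5,-.25,.4),-.15),((.57,-.26,.2),-.15),((.57,-.26,.1),-.15),((.5,-.25,.27),-.15)):
    q=ctrl.ik(list(p),quat(down(y+f))); print(f,p,None if q is None else np.round(q,2))
y=0
ctrl.movep([.47,.22,.28],quat(down(0)))
s=get_state(); p,d=vision.grab_frame("wrist"); cv2.imwrite("pics/w1.png",p); np.save("pics/w1.npy",d); np.save("pics/w1s.npy",np.r_[s['tcp_pos'],s['eef_rot']])
W=cloud("wrist",d,s); R=W.reshape(-1,3)
m=(abs(R[:,0]-.47)<.06)&(abs(R[:,1]-.24)<.13)
for lo,hi in ((.075,.09),(.09,.105),(.105,.125)):
    info(R[m&(R[:,2]>lo)&(R[:,2]<hi)],'board')
info(R[(abs(R[:,0]-.42)<.1)&(abs(R[:,1]-.24)<.15)&(R[:,2]>.05)&(R[:,2]<.066)],'rim')
print(s['time'],s['tcp_pos'])
E
```

```text
0 (0.47, 0.24, 0.28) [-0.58  0.33  0.09  1.71 -0.03  1.11 -0.48]
0 (0.47, 0.24, 0.09) [-0.55  0.55  0.05  1.96 -0.04  0.64 -0.47]
0 (0.5, -0.25, 0.4) [-0.04  0.38  0.73  1.4  -0.25  1.46  0.53]
0 (0.57, -0.26, 0.2) [ 0.11  0.59  0.47  1.57 -0.29  1.05  0.51]
0 (0.57, -0.26, 0.1) [ 0.18  0.68  0.35  1.69 -0.29  0.83  0.51]
0 (0.5, -0.25, 0.27) [ 0.02  0.44  0.61  1.65 -0.27  1.14  0.55]
3.141592653589793 (0.47, 0.24, 0.28) [-0.04  0.38 -0.69  1.7   0.26  1.15  2.34]
3.141592653589793 (0.47, 0.24, 0.09) [-0.09  0.62 -0.66  1.95  0.55  0.76  2.07]
3.141592653589793 (0.5, -0.25, 0.4) [-0.23  0.51  1.15  1.4  -0.46  1.53 -2.4 ]
3.141592653589793 (0.57, -0.26, 0.2) [-0.19  0.81  1.15  1.58 -0.77  1.27 -2.2 ]
3.141592653589793 (0.57, -0.26, 0.1) [-0.18  0.95  1.15  1.69 -0.95  1.16 -2.06]
3.141592653589793 (0.5, -0.25, 0.27) [-0.24  0.61  1.15  1.65 -0.59  1.26 -2.26]
board 640 c [0.4834 0.2439] yaw -0.0018 len 0.154 wid 0.005 z [0.076 0.083 0.089]
board 723 c [0.4787 0.2432] yaw 0.0 len 0.154 wid 0.005 z [0.091 0.098 0.104]
board 2299 c [0.47   0.2432] yaw -0.0038 len 0.155 wid 0.012 z [0.107 0.115 0.116]
rim 5866 c [0.4107 0.2464] yaw -0.0956 len 0.226 wid 0.17 z [0.05  0.059 0.061]
2.275 [0.46945258 0.22179814 0.27980674]
```

View pics/w1.png

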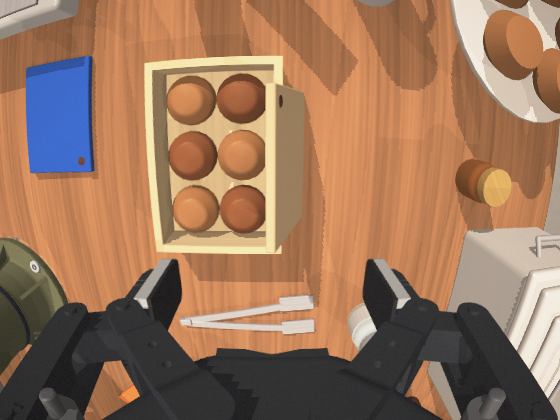

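```bash
python3 - <<'E'
from h import *
d=np.load("pics/w1.npy"); z=dict(tcp_pos=np.zeros(3),eef_rot=[1,0,0,0])
T=cloud("wrist",d,z).reshape(-1,3); m=(T[:,2]<.06)&(abs(T[:,1])<.08)&(abs(T[:,0])<.03); T=T[m]
print('finger max z',np.percentile(T[:,2],[50,90,98,100]).round(4)); t=T[T[:,2]>T[:,2].max()-.006]
for sg in (1,-1):
  q=t[t[:,1]*sg>0]; 
  if len(q): print(sg,q.min(0).round(4),q.max(0).round(4))
ctrl.movep([.5,-.27,.34],quat(down(-.1)))
s=get_state(); p,d=vision.grab_frame("wrist"); cv2.imwrite("pics/w2.png",p); np.save("pics/w2.npy",d); np.save("pics/w2s.npy",np.r_[s['tcp_pos'],s['eef_rot']])
R=cloud("wrist",d,s).reshape(-1,3); m=(abs(R[:,0]-.5)<.13)&(abs(R[:,1]+.255)<.13)
info(R[m&(R[:,2]>.178)&(R[:,2]<.195)],'bar')
b=R[m&(R[:,2]>.122)&(R[:,2]<.136)]; info(b,'tops')
print(s['time'])
E
```

```text
finger max z [-0.0652 -0.0328 -0.0051  0.007 ]
1 [-0.0105  0.043   0.001 ] [0.0124 0.0498 0.007 ]
-1 [-0.0099 -0.048   0.001 ] [ 0.0123 -0.0412  0.007 ]
bar 4965 c [ 0.5032 -0.253 ] yaw -0.1368 len 0.193 wid 0.037 z [0.182 0.185 0.188]
tops 4427 c [ 0.4829 -0.2522] yaw -0.2565 len 0.173 wid 0.117 z [0.126 0.128 0.129]
4.125
```

View pics/w2.png

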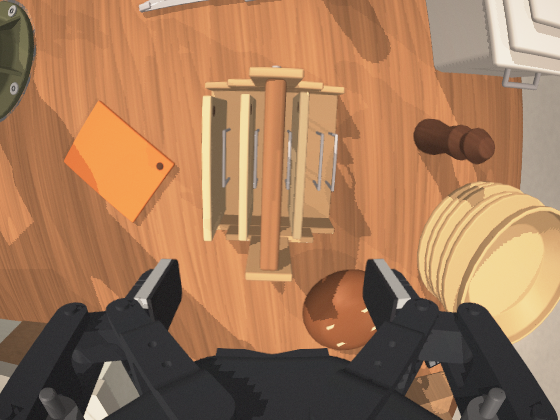

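```bash
python3 - <<'E'
from h import *
a=np.load("pics/w2s.npy"); s=dict(tcp_pos=a[:3],eef_rot=a[3:])
R=cloud("wrist",np.load("pics/w2.npy"),s).reshape(-1,3); R=R[np.isfinite(R).all(1)]
c=np.array([.503,-.253]); yaw=-.137
for k in range(4):
    e1=np.array([np.cos(yaw),np.sin(yaw)]); e2=np.array([-e1[1],e1[0]])
    X=(R[:,:2]-c)@np.column_stack([e1,e2]); z=R[:,2]
    sel=lambda x0,w,zl,zh,yl=.1:X[(abs(X[:,0]-x0)<w)&(abs(X[:,1])<yl)&(z>zl)&(z<zh)]
    out={}
    bar=sel(0,.014,.178,.195,.08); f=np.polyfit(bar[:,1],bar[:,0],1); out['bar']=(f,np.percentile(bar[:,0],[1,99]))
    sl=[f[0]]
    for n,x0 in(('a',-.07),('b',-.03),('c',.03)):
        t=sel(x0,.012,.122,.135); g=np.polyfit(t[:,1],t[:,0],1); sl.append(g[0])
        out[n]=(g.round(4),np.percentile(t,[1,50,99],axis=0).round(4).tolist(),np.median(z[(abs(X[:,0]-x0)<.012)&(abs(X[:,1])<.1)&(z>.122)&(z<.135)]).round(4),len(t))
    up=sel(0,.03,.15,.195,.12); out['y']=np.percentile(up[:,1],[.5,99.5]); 
    if k<3:
        yaw-=np.arctan(np.mean(sl)); c=c+e1*f[1]+e2*np.mean(out['y'])
print(c,yaw); [print(k,v) for k,v in out.items()]
# hairpins near free slot
h=X[(abs(X[:,1])<.035)&(z>.045)&(z<.07)&(X[:,0]>.05)&(X[:,0]<.1)]
print('pins',np.histogram(h[:,0],bins=np.arange(.05,.101,.004)))
E
```

```text
[ 0.50280097 -0.25304785] -0.13597407279390994
bar (array([ 1.07274852e-03, -2.65423342e-10]), array([-0.00876678,  0.0087612 ]))
a (array([-0.0025, -0.0689]), [[-0.0744, -0.082], [-0.0688, -0.0012], [-0.0642, 0.0734]], np.float64(0.1278), 1446)
b (array([-0.002 , -0.0294]), [[-0.0349, -0.0897], [-0.0295, 0.0019], [-0.0207, 0.0758]], np.float64(0.1279), 1446)
c (array([0.0034, 0.0297]), [[0.0206, -0.0896], [0.0297, 0.006], [0.0353, 0.0803]], np.float64(0.1279), 1454)
y [-0.09698096  0.09698096]
pins (array([  0,   0, 135,  41,   0,   0,  47, 131,   0,   0,   0,   0]), array([0.05 , 0.054, 0.058, 0.062, 0.066, 0.07 , 0.074, 0.078, 0.082,
       0.086, 0.09 , 0.094, 0.098]))
```

```bash
python3 - <<'E'
from h import *
u=np.array([-.2955,0,.9553]); n=np.array([.9553,0,.2955]); O=np.array([.5033,.2433,.0015])
q=quat(Ro.from_matrix(np.column_stack([[0,1,0],n,-u])))
ctrl.movep((O+u*.22).tolist(),q)
ctrl.movel((O+u*.129).tolist(),max_speed=.1)
s=get_state(); print(s['time'],s['tcp_pos']-(O+u*.129),s['contact_force'],s['width'])
ctrl.close_gripper(40); s=get_state(); print(s['time'],s['width'],s['gripper_force'],s['contact_force'])
ctrl.movel((O+u*.129+[0,0,.03]).tolist(),max_speed=.06)
ctrl.movel((O+u*.129+[0,0,.2]).tolist(),max_speed=.15)
s=get_state(); print(s['time'],s['width'],s['gripper_force'],s['contact_force'])
p,d=vision.grab_frame("wrist"); cv2.imwrite("pics/w3.png",p); np.save("pics/w3.npy",d)
T=cloud("wrist",d,dict(tcp_pos=np.zeros(3),eef_rot=[1,0,0,0])).reshape(-1,3)
m=(abs(T[:,1])<.03)&(abs(T[:,0])<.1)&(T[:,2]<.14)&(T[:,2]>-.03); T=T[m]
for l in np.arange(-.09,.09,.02):
    k=T[(abs(T[:,0]-l)<.01)]; print(round(l,2),len(k), k.min(0).round(4) if len(k) else '',k.max(0).round(4) if len(k) else '')
np.save("pics/T3.npy",T)
p,d=vision.grab_frame("side"); cv2.imwrite("pics/s3.png",p)
E
```

```text
7.1583 [0.0001146  0.00013262 0.00041761] [ 0.44115651 -0.49722179  0.01311764] 0.08558609681277266
7.8417 0.008504929278295298 41.3018274307251 [-0.06139922 -0.07968109  2.62722348]
9.775 0.008462711435687208 40.8756548166275 [ 0.05110831  0.44775738 -0.51762313]
-0.09 0  
-0.07 0  
-0.05 210 [-0.0496 -0.0042  0.0092] [-0.0401  0.0056  0.0129]
-0.03 578 [-0.04  -0.004  0.009] [-0.0201  0.0054  0.013 ]
-0.01 1122 [-0.02   -0.0071 -0.03  ] [-0.      0.0081  0.0125]
0.01 4831 [ 0.     -0.0299 -0.03  ] [0.02   0.0299 0.0164]
0.03 986 [ 0.02   -0.0046  0.0082] [0.04   0.0052 0.0134]
0.05 1129 [ 0.04   -0.0045  0.0086] [0.06   0.0054 0.0136]
0.07 1099 [ 0.0601 -0.0043  0.0081] [0.0793 0.0053 0.0139]
```

View pics/w3.png

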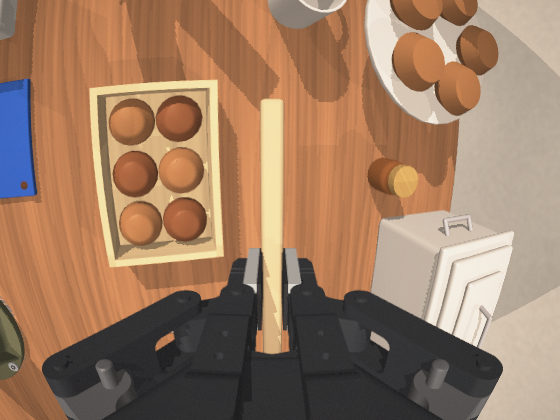

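```bash
cat >> h.py <<'E'
C=np.array([.5028,-.2530]); YAW=-.136
e1=np.array([np.cos(YAW),np.sin(YAW)]); e2=np.array([-e1[1],e1[0]])
def tcp(x,y,bottom,lean=0.):  # TCP for board origin at carrier (x,y), bottom world z, lean top toward +x
    o=C+e1*(x-.0006)+e2*(y+.0005)
    return [*(o+e1*np.sin(lean)*.129),bottom+np.cos(lean)*.129]
def ori(lean=0.): 
    R=down(YAW); return quat(Ro.from_rotvec(np.r_[e2,0]*lean)*R)
E
python3 - <<'E'
from h import *
ctrl.movep(tcp(.07,0,.225),ori()); 
ctrl.movel(tcp(.07,0,.10),max_speed=.15)
ctrl.movel(tcp(.07,0,.072),max_speed=.05); ctrl.pause(.2)
s=get_state(); print(s['time'],s['tcp_pos']-tcp(.07,0,.072),s['contact_force'],s['width'])
p,d=vision.grab_frame("wrist"); cv2.imwrite("pics/w4.png",p); np.save("pics/w4.npy",d)
R=cloud("wrist",d,s).reshape(-1,3); R=R[np.isfinite(R).all(1)]
X=(R[:,:2]-C)@np.column_stack([e1,e2]); z=R[:,2]
def show(n,k): 
    t=X[k]; 
    if len(t)>20: f=np.polyfit(t[:,1],t[:,0],1); print(n,len(t),f.round(4),np.percentile(t,[2,98],axis=0).round(4).tolist(),np.median(z[k]).round(4))
show('bar',(abs(X[:,0])<.014)&(abs(X[:,1])<.08)&(z>.178)&(z<.195))
for n,x0 in(('a',-.07),('b',-.03),('c',.03)): show(n,(abs(X[:,0]-x0)<.012)&(abs(X[:,1])<.1)&(z>.122)&(z<.135))
show('brd',(abs(X[:,0]-.07)<.014)&(abs(X[:,1])<.1)&(z>.186)&(z<.199))
h=X[(abs(X[:,1])<.036)&(z>.045)&(z<.068)&(X[:,0]>.05)&(X[:,0]<.1)]
print('pins',len(h),np.histogram(h[:,0],bins=np.arange(.05,.101,.004))[0])
E
```

```text
13.6417 [ 0.00014067 -0.0001014   0.00029987] [ 0.44650774 -0.15756225 -1.87541286] 0.008143850651167074
bar 7097 [-0.0029  0.0025] [[-0.0071, -0.0268], [0.0095, 0.0782]] 0.1847
a 2758 [-0.0019 -0.0678] [[-0.0738, -0.0792], [-0.0641, 0.0721]] 0.1276
c 3239 [-0.0098  0.0309] [[0.0232, -0.0465], [0.0355, 0.0888]] 0.1279
brd 5970 [-0.0016  0.0702] [[0.0609, -0.0429], [0.0787, 0.0776]] 0.1909
pins 243 [  0   0 123   0   0   0   0 120   0   0   0   0]
```

View pics/w4.png

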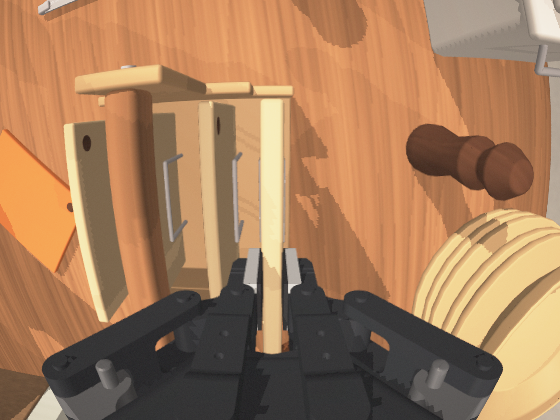

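```bash
python3 - <<'E'
from h import *
f0=get_state()['contact_force']
ok=True
def go(b,v):
    global ok
    ctrl.movel(tcp(.07,0,b),max_speed=v); s=get_state(); df=s['contact_force']-f0
    print(round(b,4),round(s['time'],2),df.round(2),(np.array(s['tcp_pos'])-tcp(.07,0,b)).round(4).tolist()); return abs(df).max()
for b in (.064,.058,.050,.03,.015):
    if go(b,.04)>5: ok=False;break
if ok:
    for b in np.arange(.012,.0045,-.001):
        if go(b,.02)>2.5: break
E
```

```text
0.064 14.04 [ 0.12 -0.15  0.49] [-0.0002, 0.0001, -0.0005]
0.058 14.34 [0.69 0.77 0.69] [-0.0002, 0.0001, -0.0004]
0.05 14.69 [0.22 0.12 0.88] [-0.0002, 0.0001, -0.0004]
0.03 15.34 [-0.68  0.42  1.07] [0.0, -0.0001, -0.0001]
0.015 15.87 [ 0.18 -0.45 -0.25] [-0.0001, 0.0, -0.0003]
0.012 16.17 [-0.43  0.79  1.71] [-0.0, 0.0, -0.0001]
0.011 16.42 [-1.45 -0.65  0.68] [-0.0, 0.0, 0.0]
0.01 16.67 [-0.37 -0.96  0.41] [-0.0, 0.0, -0.0001]
0.009 16.92 [-0.5   0.19  3.97] [0.0003, -0.0001, 0.0004]
```

```bash
python3 - <<'E'
from h import *
ctrl.movel(tcp(.069,0,.0093,.045),frame=ori(.045),max_speed=.02)
s=get_state(); print(s['time'],s['contact_force'],s['width'])
ctrl.ungrasp(); s=get_state(); print(s['time'],s['contact_force'],s['width'])
a=tcp(.069,0,.0093,.045)
ctrl.movel((np.array(a)+[0,0,.03]).tolist(),max_speed=.05)
ctrl.movep([*(C-e2*.017),.34],quat(down(YAW))); ctrl.pause(.2)
s=get_state(); p,d=vision.grab_frame("wrist"); cv2.imwrite("pics/w5.png",p); np.save("pics/w5.npy",d)
R=cloud("wrist",d,s).reshape(-1,3); R=R[np.isfinite(R).all(1)]
X=(R[:,:2]-C)@np.column_stack([e1,e2]); z=R[:,2]
def show(n,k): 
    t=X[k]; 
    if len(t)>20: f=np.polyfit(t[:,1],t[:,0],1); print(n,len(t),f.round(4),np.percentile(t,[2,98],axis=0).round(4).tolist(),np.median(z[k]).round(4))
show('bar',(abs(X[:,0])<.014)&(abs(X[:,1])<.08)&(z>.178)&(z<.195))
for n,x0 in(('a',-.07),('b',-.03),('c',.03),('new',.073)): show(n,(abs(X[:,0]-x0)<.013)&(abs(X[:,1])<.1)&(z>.122)&(z<.135))
print(s['time'])
E
```

```text
17.3083 [-0.92670617  0.49482397  4.95868357] 0.008596210014892046
18.0333 [ 3.14433079 -0.26888284 -0.40075144] 0.08527241017207969
bar 3570 [ 0.0009 -0.0006] [[-0.009, -0.076], [0.008, 0.0769]] 0.1848
a 1467 [-0.0024 -0.0719] [[-0.0772, -0.0806], [-0.0672, 0.0724]] 0.1279
b 1476 [-0.0035 -0.0296] [[-0.035, -0.0812], [-0.0229, 0.0751]] 0.1279
c 1474 [0.006  0.0315] [[0.0266, -0.0758], [0.0369, 0.0793]] 0.1279
new 1457 [-0.0024  0.071 ] [[0.0664, -0.0764], [0.0764, 0.0764]] 0.1279
19.7583
```

View pics/w5.png

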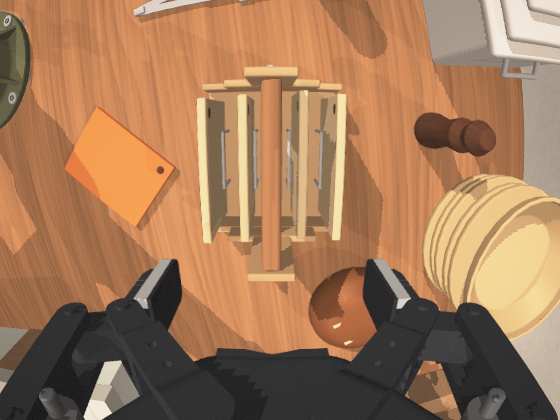

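```bash
python3 - <<'E'
from h import *
c=C-e1*.001
P=lambda z:[*c,z]
ctrl.movel(P(.26),frame=quat(down(YAW)),max_speed=.12)
ctrl.movel(P(.173),max_speed=.08)
s=get_state(); print(s['time'],s['contact_force'],np.array(s['tcp_pos'])-P(.173))
ctrl.close_gripper(110); s=get_state(); print(s['time'],s['width'],s['gripper_force'],s['contact_force'])
ctrl.movel(P(.193),max_speed=.03); s=get_state(); print(s['contact_force'],s['wrist_torque'])
ctrl.movel(P(.275),max_speed=.05); ctrl.pause(.7)
s=get_state(); print(s['time'],s['width'],s['gripper_force'],s['contact_force'],s['wrist_torque'],s['tcp_pos'])
p,d=vision.grab_frame("wrist"); R=cloud("wrist",d,s).reshape(-1,3); R=R[np.isfinite(R).all(1)]
X=(R[:,:2]-C)@np.column_stack([e1,e2]); z=R[:,2]-.102
for n,x0 in(('a',-.07),('b',-.03),('c',.03),('new',.073)):
    k=(abs(X[:,0]-x0)<.013)&(abs(X[:,1])<.1)&(z>.115)&(z<.14); t=X[k]
    if len(t)>20: print(n,len(t),np.percentile(t,[2,98],axis=0).round(4).tolist(),np.median(z[k]).round(4),np.polyfit(t[:,1],z[k],1).round(4))
p,d=vision.grab_frame("side"); cv2.imwrite("pics/s6.png",p[100:340,220:500].repeat(2,0).repeat(2,1))
E
```

```text
21.875 [-0.88487372  0.22060508 -0.91082801] [ 0.00027625 -0.0001984   0.00049774]
22.5083 0.016745857427238543 108.63248348236084 [-1.71219833  0.65803613  5.60700732]
[-0.39163481 -0.07437509 -5.82202657] [0.04182456 0.06491438 0.02634538]
25.8167 0.016341549110403822 107.42600083351135 [ 0.34059342  0.38056289 -7.12172634] [ 0.03204814 -0.00253419 -0.03263815] [ 0.50181832 -0.25286423  0.27501692]
a 3899 [[-0.0739, -0.0306], [-0.0645, 0.0732]] 0.1273 [0.002  0.1255]
b 3283 [[-0.0337, -0.0139], [-0.0238, 0.0763]] 0.1276 [-1.000e-04  1.268e-01]
c 3669 [[0.0257, -0.018], [0.0356, 0.0806]] 0.1275 [-0.001   0.1267]
new 4115 [[0.0656, -0.0317], [0.0752, 0.0772]] 0.1273 [1.000e-04 1.256e-01]
```

View pics/s6.png

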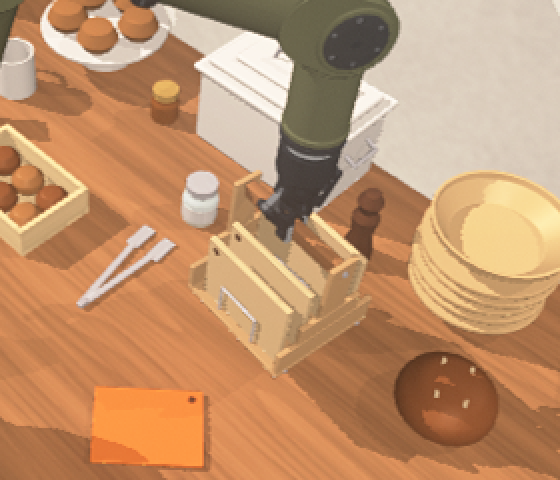

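The side view shows the carrier held level by its bar, with its boards in the slots and the bystanders untouched. I'll hand the job in now.

```bash
python3 -c "
from h import *
print(ticket.close_job())"
```

```text
the job is handed in; nothing more can be done
None
```

The board was lowered into the free slot, rested on the base and released, and the job was handed in with the carrier held level and still about 10 cm above the counter, all four boards in their slots; no verdict was returned.

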